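# Slide the round-holed plate off the setting block and lay it in the tray

### The arm

A 6-joint arm with a two-finger parallel gripper is mounted at the origin on a cart in front of the work surface, level with it; the furniture and walls round the work are solid. World frame = base frame: x ahead of the robot, y to its left, z up, the work surface at z = 0. Lengths are in m, angles in rad, forces in N, time in s.
With the tool pointing down it reaches from about 0.35 to 0.775 m from the base axis. Payload 7.3 kg.
Tool frame: the origin (TCP) lies at the very end of the fingers, on their centre line; the grasp point (between the pads) lies 19 mm behind it (pinch_z is the distance from the TCP to the grasp point, in m); z points along the fingers, y is the line along which they close (so a half turn about z gives the same grasp; the last joint's range is limited). The gripper opens to 92 mm and grips with 3 to 60 N. Pads are 19 mm wide; open, the fingers measure 130 mm over their backs; the gripper's body (75 mm by 190 mm) begins 47 mm behind the grasp point.
Start: joints at [-1.456, 0.342, 1.524, -0, 1.275, -0.146], TCP at [0.135, -0.507, 0.227] pointing down, gripper open.
Joint ranges: [-2.53, 2.53], [-0.77, 2.02], [0.04, 2.7], [-1, 4.14], [0.28, 2.66], [-3.11, 3.11]. Speed limits (rad/s): [2.57, 2.57, 3.14, 3.14, 3.14, 3.14].

### API

Orientations are given as [roll, pitch, yaw] about the fixed x, y, z axes, in that order (R = Rz(yaw) Ry(pitch) Rx(roll)).
In Python, from cell import * gives the robot as it stands.
- The arm moves only by the tool arm_command, never from a script. Its arguments are lists of equal length, an entry for each row: "fingers": the gripper command: -1 is fully open, 1 is shut, values between are in proportion; "travel": the shift along the tool's x, y, z in m, a list of three; "dr": the turn, a rotation vector about the tool's x, y, z in degrees, a list of three. In form: {"fingers": [fingers, ...], "travel": [[x, y, z], ...], "dr": [[wx, wy, wz], ...]}. A call has 1 to 8 rows; each row is the pose to reach, as a shift and turn from the pose commanded when the call began, along the tool's axes at that moment; what a row does not reach only later rows make up. A row lasts 1/12 s, in which the tool goes at most 41.7 mm and 7.16 degrees, less where a joint would pass 70% of its speed; a pose out of reach is approached as far as the arm can. A call with a gripper value outside its range is refused whole. The fingers move at their own pace and stop on an object; "squeeze" is the grip in N (left out, the last holds). Time passes only in rows, so rows that repeat a pose let the fingers close. It gives the time, the measured TCP pose, the force, the opening and the grip force at its end, in the units of the state.
- observe(): the state, without advancing time (a new reading comes with each control period).
- read_camera(name): name is "side" or "top" or "wrist"; returns a dict with "color" (420x560x3 uint8, blue, green, red), "z_map" (420x560 float32, m along the optical axis (not along the pixel's ray), 0 where there is no reading), "fx", "fy", "cx", "cy" (pixels), "R" (3x3) and "t" (3): a world point X has camera coordinates R X + t. Camera axes: x right, y down, z forward; pixel columns grow to the right and rows downward; lengths in m; the calibration is good to about 2 mm. A picture is of the moment at which its call begins.
- hand_in(): hands the job in; it is judged then, once.
The state is a dict: "time": time; "qpos": joint angles; "qvel": joint speeds; "joint_efforts": joint torques, N m; "tool_pos": TCP position; "tool_rot": TCP orientation; "contact_force": force on the tool from outside, world axes, zero at the start; "torque": the same for the moment, N m; "opening": finger opening in m; "grip_force": force on a finger pad.
Only numpy, scipy, OpenCV 4.12 (cv2) and the standard library are available. Lean on these libraries where they do the work, as an engineer would, in place of code of your own. Each camera call takes 0.05 s, during which the arm holds its last target. There are 200 camera calls.

### The job

Of the two thin metal plates lying in the lanes of the grey setting block, take the one with the round hole: slide it along its lane towards the robot until about 4 cm of it sticks out over the block's front edge, then grip it by that overhanging end, lift it clear and lay it flat inside the steel tray. Leave the plate with the long slot where it lies, and let neither plate drop.

Things in the scene. Friction and masses are not known exactly. Their poses are not given: they have to be found in the camera images.
- hole_plate: Aluminium plate 110 (x) x 60 (y) x 4 mm, 80 g, with a 30 mm round hole in its middle. Origin: centre of its underside, z up. Lies in either lane of the block, x along the lane, front end 10 to 35 mm behind the block's front edge. Lane walls flank it, so it cannot be gripped there; a light push (under 3 N) on its rear end slides it. It tips off if over half of it overhangs.
- slot_plate: The other aluminium plate, same outline (110 x 60 x 4 mm), with a long narrow slot (70 x 10 mm, along its x) instead of the round hole. Lies in the block's other lane. Origin: centre of its underside. It stays.
- block: Fixed grey block 170 (x) x 158 (y) x 53 mm. Origin: centre of underside; front edge (to the robot) at x = -85 mm. Two lanes along x, open-ended, centred at y = -37 and +37 mm, 64 mm wide between 10 mm aluminium strips 53 mm high. Plates rest on ledges 45 mm above the table; a channel 38 mm wide, floor at 33 mm, runs down each lane's middle, so closed fingertips reach below plate level.
- tray: Fixed shallow open steel tray left of the block, 176 (x) x 126 (y) x 14 mm high outside, walls and floor 3 mm thick. Origin: centre of its underside (inner floor 3 mm above it); long side along x.
There are look-alikes about, which are no part of the job. What is shaped like the hole_plate but yellow is not meant.

How it is judged:
By the outcome, as a careful person would: the job done as asked, in the order asked, and still so for the second after the job is handed in, with the robot touching nothing.
It also fails if it takes over 54 s, if anything falls off the work surface, if the arm or the gripper's body presses on something with over 40 N, if the wrist force passes 120 N, or if a joint passes its speed limit or range.

## Working session

There is one attempt and no reset: what is moved stays moved. The work goes in short steps, Python scripts to look and compute and a tool call to move; the robot and the scene stay as the last step left them, time stands still between calls to the robot, and variables do not carry over. Pictures are saved under pics/ and viewed, at most 12 in all, crops included, and the job is handed in when it is done.

Besides the shell and the picture viewer there is one more tool, called after ">>>" in YAML: its name, and indented under it one key for each argument. arm_command: Moves the arm, as the interface text tells. Its arguments: {"type":"object","properties":{"fingers":{"type":"array","items":{"type":"number"}},"travel":{"type":"array","items":{"type":"array","items":{"type":"number"}}},"dr":{"type":"array","items":{"type":"array","items":{"type":"number"}}},"squeeze":{"type":"number"}},"required":["fingers","travel","dr"]}

```bash
mkdir -p pics; cat > h.py <<'E'
from cell import *
import numpy as np, cv2
def ray(c,u,v,z):
    d=c["R"].T@np.array([(u-c["cx"])/c["fx"],(v-c["cy"])/c["fy"],1]); o=-c["R"].T@c["t"]
    return o+d*(z-o[2])/d[2]
def pts(c):
    v,u=np.mgrid[:420,:560]; z=c["z_map"]
    P=np.stack([(u-c["cx"])/c["fx"]*z,(v-c["cy"])/c["fy"]*z,z],-1)
    W=(P-c["t"])@c["R"]; W[z==0]=np.nan
    return W
E
python3 - <<'E'
from h import *
t=read_camera("top"); s=read_camera("side")
cv2.imwrite("pics/top.png",t["color"]); cv2.imwrite("pics/side.png",s["color"])
np.savez("top.npz",**t); np.savez("side.npz",**s)
o=observe(); print(o)
for c in(t,s): print(-c["R"].T@c["t"], c["R"][2])
E
```

```text
{'time': 0.1, 'qpos': array([-1.45597338e+00,  3.42641539e-01,  1.52493298e+00,  4.17717586e-05,
        1.27539775e+00, -1.45998100e-01]), 'qvel': array([ 0.00062324, -0.00129495, -0.00103016, -0.00180202, -0.00018208,
        0.00137583]), 'joint_efforts': array([ 7.50357467e-04, -4.32007062e+01, -2.44693440e+01,  7.18272314e-02,
        5.25852456e-02, -4.95317613e-05]), 'tool_pos': array([ 0.13537627, -0.50686662,  0.22611642]), 'tool_rot': array([-3.14023352e+00, -2.40227767e-04,  2.60808698e-01]), 'contact_force': array([-0.04936845, -0.70655396, -0.12966474]), 'torque': array([-0.0137481 , -0.01231935,  0.02509547]), 'grip_force': 0.0, 'opening': 0.09175217924085624}
[0.51418563 0.02329633 1.19177756] [ 0.10612224 -0.0249312  -0.9940405 ]
[ 0.55567139 -0.88314357  0.46205052] [ 0.05897156  0.91858921 -0.39078922]
```

View pics/top.png

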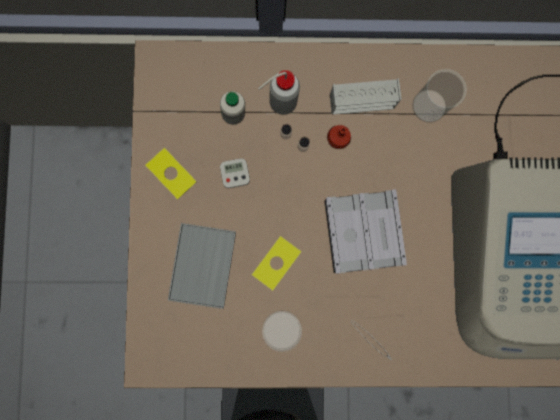

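View pics/side.png

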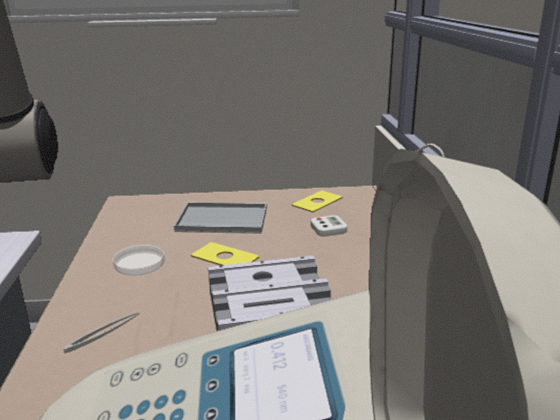

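The top view shows the block at about (366,231). Its left lane holds a plate with a round hole at (350,234), and its right lane holds one with a long slot at (384,234). The yellow holed plates at (171,173) and (277,263) are look-alikes, and the tray is at (203,265). The side view agrees: hole at (262,276), slot at (268,302). The left-lane aluminium plate is the one meant; I'll confirm it in a crop and measure it.

```bash
python3 - <<'E'
from h import *
t=dict(np.load("top.npz"))
c=t["color"][180:285,315:420]; b=cv2.resize(c,None,fx=5.7,fy=5.7,interpolation=cv2.INTER_CUBIC)
b=cv2.normalize(b,None,0,255,cv2.NORM_MINMAX); cv2.imwrite("pics/crop.png",b)
W=pts(t)
Z=W[...,2]
# block: raised region
def rect(m,nm,z=None):
    m=m.astype(np.uint8); n,l,s,ce=cv2.connectedComponentsWithStats(m)
    i=1+np.argmax(s[1:,4]); k=l==i
    cs,_=cv2.findContours(k.astype(np.uint8),cv2.RETR_EXTERNAL,cv2.CHAIN_APPROX_NONE)
    q=cs[0][:,0].astype(float)
    p=np.array([ray(t,u,v,z) for u,v in q])
    r=cv2.minAreaRect(p[:,:2].astype(np.float32)); print(nm,r,s[i]); return k
box=np.zeros((420,560),bool); box[175:290,310:425]=1
k=rect((Z>0.025)&box,"block",0.053)
print("z hist",np.histogram(Z[k],bins=np.arange(0.025,0.07,0.003)))
g=t["color"].astype(int)
box=np.zeros((420,560),bool); box[215:315,160:245]=1
k=rect((g[...,2]-g[...,0]<20)&box,"tray",0.014)
print("tray z",np.nanmedian(Z[250:280,190:215]))
for n,(a,b2) in dict(y1=(173,171),y2=(263,277)).items():
    box=np.zeros((420,560),bool); box[a-35:a+35,b2-35:b2+35]=1
    k=rect((g[...,0]<80)&(g[...,1]>150)&box,n,0.004); print(np.nanmax(Z[k]))
for n,(a,b2) in dict(timer=(173,234),disc=(331,281),red=(136,339),w1=(95,366),device=(250,480)).items(): print(n,W[a,b2])
E
```

```text
block ((0.5996078252792358, -0.19484218955039978), (0.16941025853157043, 0.16155636310577393), 7.1368231773376465) [ 325  189   82   84 5481]
z hist (array([  18,  189,  553,  360,   84,  170,  514, 1264, 1359,  786,  166,
         18,    0,    0,    0]), array([0.025, 0.028, 0.031, 0.034, 0.037, 0.04 , 0.043, 0.046, 0.049,
       0.052, 0.055, 0.058, 0.061, 0.064, 0.067, 0.07 ]))
tray ((0.5225026607513428, 0.16859179735183716), (0.127126544713974, 0.17645104229450226), 81.5970230102539) [ 168  223   68   86 4445]
tray z 0.0029748764628447022
y1 ((0.7346397638320923, 0.2459261119365692), (0.10994014143943787, 0.05994332581758499), 43.760250091552734) [ 146  148   50   51 1061]
0.010616291229273989
y2 ((0.5285887122154236, 0.0007575675845146179), (0.05993473157286644, 0.11012991517782211), 53.659000396728516) [ 252  237   49   53 1123]
0.01080405289118605
timer [0.73312368 0.09840147 0.01665081]
disc [ 0.37702999 -0.01032499  0.01625229]
red [ 0.80988994 -0.13749444  0.063391  ]
w1 [ 0.90546701 -0.1997747   0.06185101]
device [ 0.55429937 -0.41613798  0.13421207]
```

View pics/crop.png

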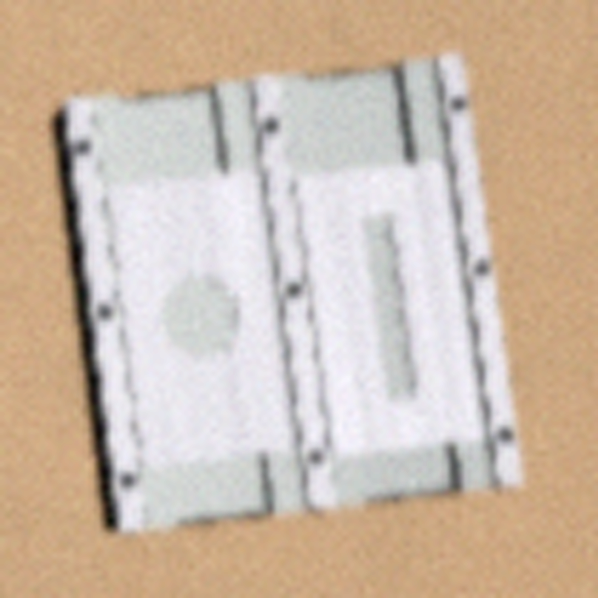

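The crop confirms it: the left-lane plate has the round hole at crop (203,315), which is full-image (350.6,235.3). The right-lane plate has the long slot, from (375,220) to (403,392). The left-lane aluminium plate is the target; the yellow ones on the table are not.

```bash
cat >> h.py <<'E'
def crop(c,u,v,z): return ray(c,315+(u+.5)/5.7-.5,180+(v+.5)/5.7-.5,z)
def to_tool(target,yaw):
    "shift and turn (tool axes) from present pose to target with tool down"
    from scipy.spatial.transform import Rotation as R
    o=observe(); A=R.from_euler("xyz",o["tool_rot"]); B=R.from_euler("xyz",[np.pi,0,np.radians(yaw)])
    print("now",o["time"],o["tool_pos"].round(4),np.degrees(o["tool_rot"]).round(2),"F",o["contact_force"].round(2),"op",round(o["opening"],4))
    print("shift",A.inv().apply(np.array(target)-o["tool_pos"]).round(4),"turn",(A.inv()*B).as_rotvec(True).round(2))
E
python3 - <<'E'
from h import *
t=dict(np.load("top.npz"))
ce=lambda L,z:np.array([crop(t,u,v,z)[:2] for u,v in L])
P=ce([(137,462),(292,450),(255,172),(103,183)],.049); H=crop(t,203,315,.049)
B=ce([(118,527),(522,485),(460,55),(64,100)],.053)
print("plate",P.round(4).tolist(),"mean",P.mean(0),"hole",H)
print("block",B.round(4).tolist(),B.mean(0))
yw=lambda a,b:np.degrees(np.arctan2(*(b-a)[::-1]))
print("yaws",yw(P[0],P[3]),yw(P[1],P[2]),yw(B[0],B[3]),yw(B[1],B[2]),yw(B[1],B[0])-90,yw(P[1],P[0])-90)
W=pts(t)
for x in np.arange(.1,.8,.1): # max heights by cell
    print(round(x,1),[round(float(np.nanmax(np.r_[0,W[(abs(W[...,0]-x)<.05)&(abs(W[...,1]-y)<.05)][:,2]])),3) for y in np.arange(.3,-.61,-.1)])
E
```

```text
plate [[0.533, -0.136], [0.5378, -0.1963], [0.6461, -0.1834], [0.6414, -0.1237]] mean [ 0.58958372 -0.15985048] hole [ 0.59000959 -0.16230171  0.049     ]
block [[0.508, -0.1279], [0.5246, -0.2845], [0.6922, -0.264], [0.6735, -0.1082]] [ 0.59957078 -0.19615367]
yaws 6.462303803898072 6.7919993941890455 6.7783211707725615 6.978645951634849 6.016543684525573 4.565707042279385
0.1 [0.0, 0.0, 0.0, 0.0, 0.0, 0.0, 0.0, 0.0, 0.0, 0.0]
0.2 [0.0, 0.0, 0.237, 0.239, 0.0, 0.0, 0.0, 0.0, 0.0, 0.0]
0.3 [0.006, 0.007, 0.246, 0.258, 0.008, 0.011, 0.012, 0.046, 0.071, 0.073]
0.4 [0.008, 0.023, 0.019, 0.025, 0.022, 0.009, 0.007, 0.127, 0.126, 0.126]
0.5 [0.007, 0.019, 0.018, 0.011, 0.06, 0.058, 0.059, 0.151, 0.154, 0.153]
0.6 [0.009, 0.02, 0.021, 0.01, 0.059, 0.059, 0.059, 0.177, 0.18, 0.18]
0.7 [0.01, 0.01, 0.024, 0.009, 0.058, 0.06, 0.058, 0.191, 0.195, 0.192]
```

```bash
python3 - <<'E'
from h import *
to_tool([.675,-.1495,.2],96.7)
E
```

```text
now 0.1 [ 0.1354 -0.5069  0.2261] [-1.7992e+02 -1.0000e-02  1.4940e+01] F [-0.05 -0.71 -0.13] op 0.0918
shift [ 0.6135 -0.2061  0.0265] turn [-5.000e-02 -7.000e-02 -8.176e+01]
```

>>> arm_command:
  fingers: [1,1,1,1,1,1,1,1]
  travel:
    - [0.038,-0.013,0]
    - [0.076,-0.026,0]
    - [0.114,-0.039,0]
    - [0.152,-0.052,0]
    - [0.19,-0.065,0]
    - [0.228,-0.078,0]
    - [0.266,-0.09,0]
    - [0.305,-0.103,0]
  dr:
    - [0,0,-5]
    - [0,0,-10]
    - [0,0,-15]
    - [0,0,-20]
    - [0,0,-25]
    - [0,0,-30]
    - [0,0,-36]
    - [0,0,-41]
  squeeze: 20

```text
time: 0.77
tool_pos: [0.4047, -0.3277, 0.2265]
tool_rot: [-3.141, 0.0, 0.981]
contact_force: [0.0, -1.2, -0.2]
opening: 0.0432
grip_force: 0.0
```

```bash
python3 - <<'E'
from h import *
to_tool([.675,-.1495,.12],96.7)
E
```

```text
now 0.7667 [ 0.4047 -0.3277  0.2265] [-1.7997e+02  1.0000e-02  5.6230e+01] F [ 0.03 -1.25 -0.16] op 0.0432
shift [0.2983 0.1257 0.1064] turn [-3.000e-02 -0.000e+00 -4.047e+01]
```

>>> arm_command:
  fingers: [1,1,1,1,1,1,1,1]
  travel:
    - [0.037,0.016,0]
    - [0.074,0.031,0]
    - [0.112,0.047,0]
    - [0.149,0.063,0]
    - [0.187,0.079,0]
    - [0.224,0.094,0]
    - [0.261,0.11,0.01]
    - [0.295,0.124,0.02]
  dr:
    - [0,0,-5]
    - [0,0,-10]
    - [0,0,-15]
    - [0,0,-20]
    - [0,0,-25]
    - [0,0,-30]
    - [0,0,-35]
    - [0,0,-40]

```text
time: 1.43
tool_pos: [0.6733, -0.1524, 0.2065]
tool_rot: [3.141, 0.0, 1.679]
contact_force: [0.5, -0.5, -0.4]
opening: 0.0004
grip_force: 0.0
```

```bash
python3 - <<'E'
from h import *
to_tool([.675,-.1495,.12],96.7)
E
```

```text
now 1.4333 [ 0.6733 -0.1524  0.2065] [1.7995e+02 2.0000e-02 9.6220e+01] F [ 0.54 -0.54 -0.37] op 0.0004
shift [0.0027 0.0019 0.0865] turn [ 0.05  0.02 -0.48]
```

>>> arm_command:
  fingers: [1,1,1,1,1,1]
  travel:
    - [0.002,0.002,0.035]
    - [0.002,0.002,0.07]
    - [0.002,0.002,0.1]
    - [0.002,0.002,0.126]
    - [0.002,0.002,0.126]
    - [0.002,0.002,0.126]
  dr:
    - [0,0,-0.5]
    - [0,0,-0.5]
    - [0,0,-0.5]
    - [0,0,-0.5]
    - [0,0,-0.5]
    - [0,0,-0.5]

```text
time: 1.93
tool_pos: [0.6723, -0.1516, 0.0792]
tool_rot: [-3.138, -0.002, 1.683]
contact_force: [0.8, -1.1, 1.4]
opening: 0.0002
grip_force: 0.0
```

```bash
python3 - <<'E'
from h import *
to_tool([.675,-.1495,.037],96.7)
s=read_camera("side"); w=read_camera("wrist")
a=cv2.resize(s["color"][180:340,170:370],(700,560),interpolation=cv2.INTER_CUBIC)[:,:]
im=np.hstack([cv2.resize(a,(400,320)),cv2.resize(w["color"],(400,300))[:, :]][:1]); 
cv2.imwrite("pics/s2.png",np.vstack([im,cv2.resize(w["color"],(400,280))]))
E
```

```text
now 1.9333 [ 0.6723 -0.1516  0.0792] [-1.798e+02 -9.000e-02  9.644e+01] F [ 0.78 -1.13  1.36] op 0.0002
shift [0.0018 0.0031 0.0422] turn [-0.2  -0.09 -0.26]
```

View pics/s2.png

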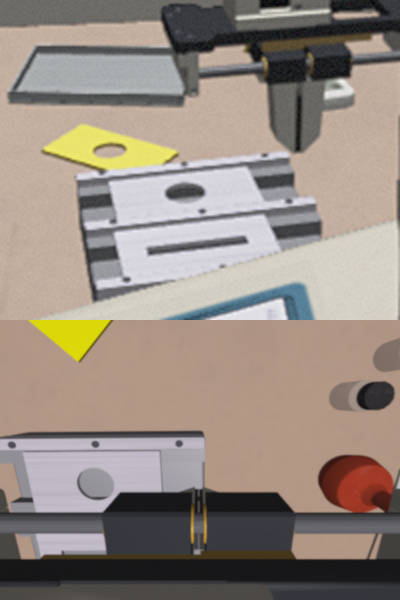

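The side crop shows the closed, tapered fingers (tip at about (298,150)) behind the plate. The wrist view shows the holed plate ahead at (96,483), its rear end at about x=160. I'll lower the fingers into the channel behind it.

>>> arm_command:
  fingers: [1,1,1,1,1,1,1]
  travel:
    - [0.002,0.003,0.0]
    - [0.002,0.003,0.01]
    - [0.002,0.003,0.02]
    - [0.002,0.003,0.03]
    - [0.002,0.003,0.036]
    - [0.002,0.003,0.04]
    - [0.002,0.003,0.04]
  dr:
    - [0,0,-0.3]
    - [0,0,-0.3]
    - [0,0,-0.3]
    - [0,0,-0.3]
    - [0,0,-0.3]
    - [0,0,-0.3]
    - [0,0,-0.3]

```text
time: 2.62
tool_pos: [0.6752, -0.1494, 0.039]
tool_rot: [-3.139, -0.001, 1.688]
contact_force: [-0.2, 0.5, 0.8]
opening: 0.0007
grip_force: 0.0
```

```bash
python3 - <<'E'
from h import *
to_tool([.675,-.1495,.038],96.7)
E
```

```text
now 2.6167 [ 0.6752 -0.1494  0.039 ] [-1.7986e+02 -6.0000e-02  9.6740e+01] F [-0.22  0.53  0.77] op 0.0007
shift [-0.0001 -0.0002  0.001 ] turn [-0.14 -0.06  0.04]
```

>>> arm_command:
  fingers: [1,1,1,1,1,1,1,1]
  travel:
    - [0,-0.006,0]
    - [0,-0.012,0]
    - [0,-0.018,0]
    - [0,-0.024,0]
    - [0,-0.03,0]
    - [0,-0.036,0]
    - [0,-0.04,0]
    - [0,-0.042,0]
  dr:
    - [0,0,0]
    - [0,0,0]
    - [0,0,0]
    - [0,0,0]
    - [0,0,0]
    - [0,0,0]
    - [0,0,0]
    - [0,0,0]

```text
time: 3.28
tool_pos: [0.6339, -0.1547, 0.0412]
tool_rot: [3.141, 0.0, 1.688]
contact_force: [1.9, 0.6, 1.5]
opening: 0.0001
grip_force: 0.7
```

```bash
python3 - <<'E'
from h import *
to_tool([.675,-.1495,.038],96.7)
t=read_camera("top"); s=read_camera("side")
a=cv2.resize(t["color"][180:285,315:420],(400,400),interpolation=cv2.INTER_CUBIC)
b=cv2.resize(s["color"][230:330,190:340],(400,267),interpolation=cv2.INTER_CUBIC)
cv2.imwrite("pics/p3.png",np.hstack([a,np.vstack([b,np.zeros((133,400,3),np.uint8)])]))
E
```

```text
now 3.2833 [ 0.6339 -0.1547  0.0412] [1.7997e+02 2.0000e-02 9.6730e+01] F [1.9  0.55 1.53] op 0.0001
shift [0.0004 0.0414 0.0032] turn [0.03 0.02 0.03]
```

View pics/p3.png

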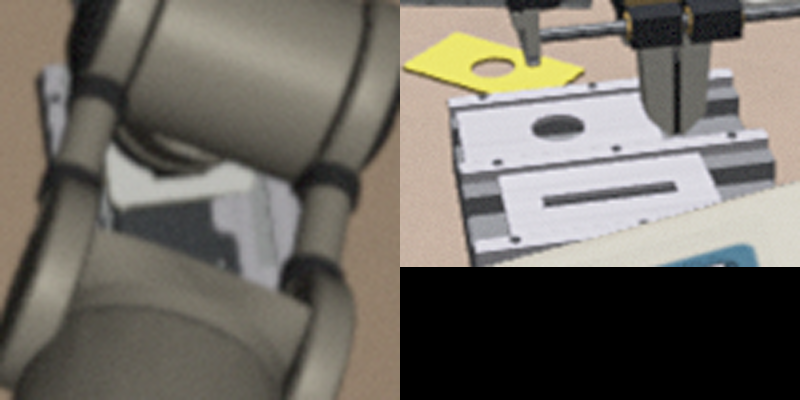

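The side crop shows the fingers touching the plate's rear end, and the hole has moved to crop (558,127). The wrist blocks the top view, so I'll use the hole in the side camera to track the plate.

```bash
cat >> h.py <<'E'
def hole(c,guess):
    g=cv2.cvtColor(c["color"],cv2.COLOR_BGR2GRAY); u0,v0=guess
    m=np.zeros_like(g); m[v0-9:v0+10,u0-18:u0+19]=(g<125)[v0-9:v0+10,u0-18:u0+19]
    n,l,s,ce=cv2.connectedComponentsWithStats(m)
    i=1+np.argmax(s[1:,4]); x,y,w,h=s[i,:4]
    p=ray(c,ce[i][0],ce[i][1],.049); d=p[:2]-[.5954,-.1588]
    print("blob",s[i],ce[i].round(1),"pos",p.round(4),"s",round(d@[.9932,.1167],4),"lat",round(d@[-.1167,.9932],4))
E
python3 - <<'E'
from h import *
hole(dict(np.load("side.npz")),(262,276))
hole(read_camera("side"),(249,278))
E
```

```text
blob [253 272  19   8 125] [262.  275.4] pos [ 0.5865 -0.1626  0.049 ] s -0.0093 lat -0.0028
blob [240 273  19   8 118] [248.7 276.8] pos [ 0.5664 -0.1647  0.049 ] s -0.0295 lat -0.0025
```

>>> arm_command:
  fingers: [1,1,1,1,1,1,1,1]
  travel:
    - [0,-0.005,0.002]
    - [0,-0.011,0.002]
    - [0,-0.017,0.002]
    - [0,-0.023,0.002]
    - [0,-0.029,0.002]
    - [0,-0.034,0.002]
    - [0,-0.038,0.002]
    - [0,-0.04,0.002]
  dr:
    - [0,0,0]
    - [0,0,0]
    - [0,0,0]
    - [0,0,0]
    - [0,0,0]
    - [0,0,0]
    - [0,0,0]
    - [0,0,0]

```text
time: 4.1
tool_pos: [0.5965, -0.1598, 0.0404]
tool_rot: [3.136, 0.002, 1.688]
contact_force: [3.6, 1.3, 5.9]
opening: 0.0008
grip_force: 3.8
```

```bash
python3 - <<'E'
from h import *
to_tool([.675,-.1495,.038],96.7)
s=read_camera("side"); hole(s,(221,279))
b=cv2.resize(s["color"][230:350,170:350],(780,520),interpolation=cv2.INTER_CUBIC)
cv2.imwrite("pics/p4.png",b)
E
```

```text
now 4.1 [ 0.5965 -0.1598  0.0404] [1.7969e+02 1.4000e-01 9.6740e+01] F [3.61 1.34 5.94] op 0.0008
shift [0.0011 0.0792 0.0028] turn [0.31 0.14 0.04]
blob [215 276  19   8 116] [223.9 279.7] pos [ 0.5291 -0.1696  0.049 ] s -0.0671 lat -0.0029
```

View pics/p4.png

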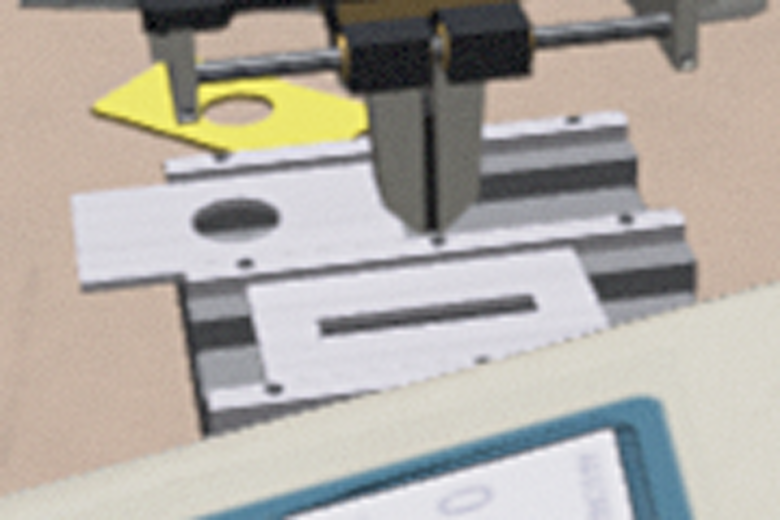

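The side crop shows the plate sticking out over the front edge by about 35 mm, with its front end near (75,240), the block front near (180,275), and the hole at (236,220). A little more push is needed.

>>> arm_command:
  fingers: [1,1,1,1,1]
  travel:
    - [0,-0.002,-0.001]
    - [0,-0.003,-0.002]
    - [0,-0.004,-0.002]
    - [0,-0.004,-0.002]
    - [0,-0.004,-0.002]
  dr:
    - [0,0,0]
    - [0,0,0]
    - [0,0,0]
    - [0,0,0]
    - [0,0,0]

```text
time: 4.57
tool_pos: [0.5904, -0.1597, 0.0406]
tool_rot: [-3.141, -0.0, 1.688]
contact_force: [1.0, 0.2, 3.0]
opening: 0.0002
grip_force: 1.0
```

```bash
python3 - <<'E'
from h import *
to_tool([.675,-.1495,.038],96.7)
s=read_camera("side"); hole(s,(221,279))
E
```

```text
now 4.5667 [ 0.5904 -0.1597  0.0406] [-1.7998e+02 -1.0000e-02  9.6740e+01] F [0.98 0.15 3.02] op 0.0002
shift [0.0002 0.0852 0.0026] turn [-0.02 -0.01  0.04]
blob [211 277  19   8 118] [219.7 280.2] pos [ 0.5229 -0.1705  0.049 ] s -0.0734 lat -0.0032
```

>>> arm_command:
  fingers: [1,1,1,1,1,1,1,1]
  travel:
    - [0,0.008,0]
    - [0,0.016,0]
    - [0,0.02,-0.015]
    - [0,0.02,-0.04]
    - [0,0.02,-0.07]
    - [0,0.02,-0.1]
    - [0,0.02,-0.12]
    - [0,0.02,-0.14]
  dr:
    - [0,0,0]
    - [0,0,0]
    - [0,0,0]
    - [0,0,0]
    - [0,0,0]
    - [0,0,6]
    - [0,0,12]
    - [0,0,18]

```text
time: 5.28
tool_pos: [0.6113, -0.1572, 0.1822]
tool_rot: [3.141, 0.0, 1.369]
contact_force: [1.3, -0.8, 0.3]
opening: 0.0006
grip_force: 0.0
```

```bash
python3 - <<'E'
from h import *
to_tool([.491,-.171,.16],6.7)
E
```

```text
now 5.2833 [ 0.6113 -0.1572  0.1822] [1.7995e+02 1.0000e-02 7.8460e+01] F [ 1.32 -0.76  0.3 ] op 0.0006
shift [-0.0375 -0.1151  0.0221] turn [ 6.000e-02 -2.000e-02  7.176e+01]
```

>>> arm_command:
  fingers: [1,0.5,0,-1,-1,-1,-1,-1]
  travel:
    - [-0.005,-0.015,0]
    - [-0.009,-0.029,0]
    - [-0.014,-0.043,0]
    - [-0.019,-0.058,0]
    - [-0.024,-0.072,0]
    - [-0.028,-0.087,0.005]
    - [-0.033,-0.101,0.01]
    - [-0.0375,-0.115,0.02]
  dr:
    - [0,0,7]
    - [0,0,14]
    - [0,0,21]
    - [0,0,28]
    - [0,0,35]
    - [0,0,42]
    - [0,0,49]
    - [0,0,55]

```text
time: 5.95
tool_pos: [0.4907, -0.172, 0.1612]
tool_rot: [3.14, -0.001, 0.409]
contact_force: [0.2, -0.1, -0.8]
opening: 0.0427
grip_force: 0.0
```

>>> arm_command:
  fingers: [-1,-1,-1,-1]
  travel:
    - [0,0,0]
    - [0,0,0]
    - [0,0,0]
    - [0,0,0]
  dr:
    - [0,0,7]
    - [0,0,14]
    - [0,0,16.5]
    - [0,0,16.5]

```text
time: 6.28
tool_pos: [0.4909, -0.1717, 0.1606]
tool_rot: [-3.142, 0.0, 0.125]
contact_force: [-1.0, -0.6, -0.1]
opening: 0.0698
grip_force: 0.0
```

```bash
python3 - <<'E'
from h import *
to_tool([.491,-.171,.16],6.7)
w=read_camera("wrist"); cv2.imwrite("pics/w5.png",w["color"]); np.savez("w5.npz",**w)
s=read_camera("side"); hole(s,(221,279))
E
```

```text
now 6.2833 [ 0.4909 -0.1717  0.1606] [-1.80e+02  1.00e-02  7.16e+00] F [-1.01 -0.58 -0.11] op 0.0698
shift [ 0.0002 -0.0007  0.0006] turn [-0.    0.01  0.46]
blob [210 276  20   9 128] [219.5 280.3] pos [ 0.5226 -0.1706  0.049 ] s -0.0737 lat -0.0032
```

View pics/w5.png

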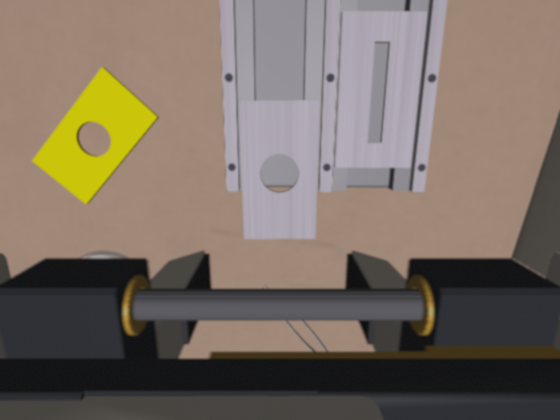

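The wrist view shows the holed plate overhanging the block front (row 190) down to row 239. Its hole is at (279,173), and it is centred between the open fingers (columns 209 and 347). The slot plate still lies in the right lane.

```bash
python3 - <<'E'
from h import *
w=dict(np.load("w5.npz"))
P=[ray(w,u,v,.049)[:2] for u,v in[(243,239),(316.5,239),(318.5,100),(240,100)]]; P=np.array(P)
B=np.array([ray(w,u,v,.053)[:2] for u,v in[(227,190),(424,190)]])
L=np.array([ray(w,u,v,.053)[:2] for u,v in[(237,190),(322,190)]])
f=P[:2].mean(0); r=P[2:].mean(0); print(P.round(4).tolist(),"len",np.linalg.norm(r-f),"wid",np.linalg.norm(P[0]-P[1]))
d=(r-f)/np.linalg.norm(r-f); print("yaw",np.degrees(np.arctan2(d[1],d[0])),"front",f,"c",(f+r)/2)
print("B",B,"overhang",(B.mean(0)-f)@d,(L.mean(0)-f)@d)
W=pts(w); print("plate z", np.nanmedian(W[205:232,255:305,2]),np.nanmedian(W[110:145,255:305,2]),"strip z",np.nanmedian(W[90:160,231:235,2]),"table",np.nanmedian(W[200:230,120:200,2]))
g=f+.021*d; to_tool([*g,.09],6.7)
E
```

```text
[[0.4651, -0.1446], [0.4728, -0.2058], [0.5822, -0.1901], [0.5749, -0.1315]] len 0.11054362407705205 wid 0.06170761563371312
yaw 7.462942201054531 front [ 0.46894785 -0.17519331] c [ 0.52375146 -0.16801433]
B [[ 0.50592593 -0.12820334]
 [ 0.52550291 -0.28347741]] overhang 0.04238982054705258 0.04256645655784094
plate z 0.04888223884233321 0.04894294368380574 strip z 0.05292749915357836 table -0.0004361640811456058
now 6.3833 [ 0.4908 -0.1717  0.1606] [-1.80e+02  1.00e-02  7.36e+00] F [-1.58  0.5  -0.36] op 0.0771
shift [-0.0011  0.0007  0.0706] turn [-0.    0.01  0.66]
```

>>> arm_command:
  fingers: [-1,-1,-1,-1,-1,-1,-1,-1]
  travel:
    - [-0.001,0.001,0.015]
    - [-0.001,0.001,0.03]
    - [-0.001,0.001,0.045]
    - [-0.001,0.001,0.06]
    - [-0.001,0.001,0.075]
    - [-0.001,0.001,0.09]
    - [-0.001,0.001,0.1]
    - [-0.001,0.001,0.1]
  dr:
    - [0,0,0]
    - [0,0,0]
    - [0,0,0]
    - [0,0,0]
    - [0,0,0]
    - [0,0,0]
    - [0,0,0]
    - [0,0,0]

```text
time: 7.05
tool_pos: [0.4885, -0.1722, 0.0587]
tool_rot: [-3.139, 0.003, 0.128]
contact_force: [0.1, -0.1, -1.0]
opening: 0.092
grip_force: 0.0
```

>>> arm_command:
  fingers: [-1,-1]
  travel:
    - [0,0,0]
    - [0,0,0]
  dr:
    - [0,0,0]
    - [0,0,0]

```text
time: 7.22
tool_pos: [0.4901, -0.1731, 0.0614]
tool_rot: [3.141, -0.001, 0.127]
contact_force: [0.3, -0.1, 0.7]
opening: 0.0915
grip_force: 0.0
```

```bash
python3 - <<'E'
from h import *
to_tool([.4898,-.1725,.0435],7)
E
```

```text
now 7.2167 [ 0.4901 -0.1731  0.0614] [ 1.7996e+02 -5.0000e-02  7.2700e+00] F [ 0.32 -0.11  0.71] op 0.0915
shift [-0.0002 -0.0006  0.0179] turn [ 0.04 -0.05  0.27]
```

>>> arm_command:
  fingers: [-1,-1,-1,-1,0,1,1,1]
  travel:
    - [0,-0.0005,0.008]
    - [0,-0.0005,0.014]
    - [0,-0.0005,0.017]
    - [0,-0.0005,0.017]
    - [0,-0.0005,0.017]
    - [0,-0.0005,0.017]
    - [0,-0.0005,0.017]
    - [0,-0.0005,0.017]
  dr:
    - [0,0,0]
    - [0,0,0]
    - [0,0,0]
    - [0,0,0]
    - [0,0,0]
    - [0,0,0]
    - [0,0,0]
    - [0,0,0]
  squeeze: 35

```text
time: 7.88
tool_pos: [0.4896, -0.1724, 0.044]
tool_rot: [3.141, -0.0, 0.126]
contact_force: [0.2, -0.1, 0.2]
opening: 0.0697
grip_force: 0.0
```

>>> arm_command:
  fingers: [1,1,1,1,1,1]
  travel:
    - [0,0,0]
    - [0,0,0]
    - [0,0,0]
    - [0,0,0]
    - [0,0,0]
    - [0,0,0]
  dr:
    - [0,0,0]
    - [0,0,0]
    - [0,0,0]
    - [0,0,0]
    - [0,0,0]
    - [0,0,0]

```text
time: 8.38
tool_pos: [0.4895, -0.1724, 0.0438]
tool_rot: [3.141, -0.0, 0.126]
contact_force: [-0.2, -0.2, 0.8]
opening: 0.0588
grip_force: 35.0
```

```bash
python3 - <<'E'
from h import *
to_tool([.4898,-.1725,.0435],7)
s=read_camera("side")
b=cv2.resize(s["color"][230:350,150:330],(780,520),interpolation=cv2.INTER_CUBIC)
cv2.imwrite("pics/s6.png",b)
E
```

```text
now 8.3833 [ 0.4895 -0.1724  0.0438] [ 1.7999e+02 -1.0000e-02  7.2400e+00] F [-0.23 -0.22  0.77] op 0.0588
shift [0.0003 0.0001 0.0003] turn [ 0.01 -0.01  0.24]
```

View pics/s6.png

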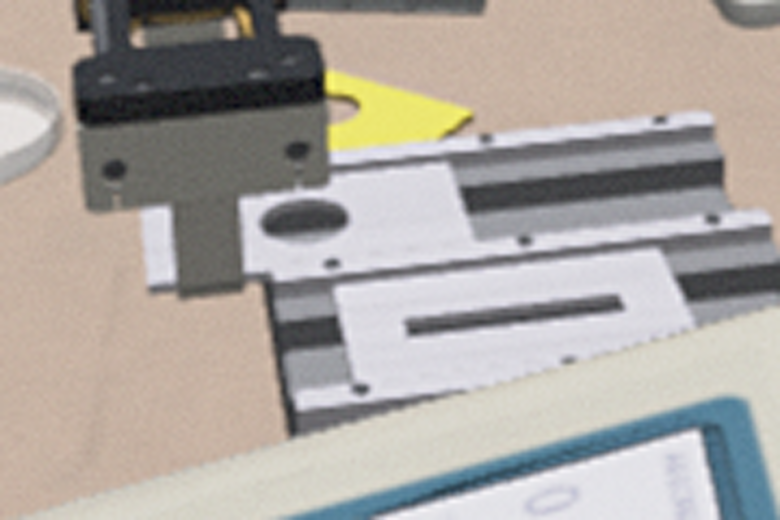

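The side crop shows the finger over the plate's overhanging end at about (208,245), with its tip just below the underside. The grip is 35 N at 59 mm opening. Lifting slowly.

>>> arm_command:
  fingers: [1,1,1,1,1,1,1,1]
  travel:
    - [0,0,-0.003]
    - [0,0,-0.008]
    - [0,0,-0.015]
    - [0,0,-0.023]
    - [0,0,-0.032]
    - [0,0,-0.042]
    - [0,0,-0.052]
    - [0,0,-0.06]
  dr:
    - [0,0,0]
    - [0,0,0]
    - [0,0,0]
    - [0,0,0]
    - [0,0,0]
    - [0,0,0]
    - [0,0,0]
    - [0,0,0]

```text
time: 9.1
tool_pos: [0.4898, -0.1725, 0.1053]
tool_rot: [3.141, -0.001, 0.126]
contact_force: [-0.3, 0.0, -0.5]
opening: 0.0593
grip_force: 35.0
```

```bash
python3 - <<'E'
from h import *
s=read_camera("side"); w=read_camera("wrist"); np.savez("w7.npz",**w)
W=pts(w); print([np.nanmedian(W[v-4:v+4,255:300],axis=(0,1)).round(4) for v in (80,100,120,200,215)])
b=cv2.resize(s["color"][190:310,150:330],(600,400),interpolation=cv2.INTER_CUBIC)
cv2.imwrite("pics/s7.png",np.hstack([b[:,:400],cv2.resize(w["color"],(400,400))]))
to_tool([.4898,-.1725,.13],7)
E
```

```text
[array([ 0.5795, -0.1601,  0.1107]), array([ 0.5713, -0.1613,  0.1114]), array([ 0.5631, -0.1624,  0.1113]), array([ 0.5101, -0.1694,  0.0308]), array([ 0.491 , -0.1715, -0.0005])]
now 9.2 [ 0.4903 -0.1728  0.1056] [ 1.7988e+02 -1.6000e-01  7.2500e+00] F [-1.28  0.65 -0.57] op 0.0588
shift [-0.0004 -0.0003 -0.0244] turn [ 0.12 -0.16  0.25]
```

View pics/s7.png

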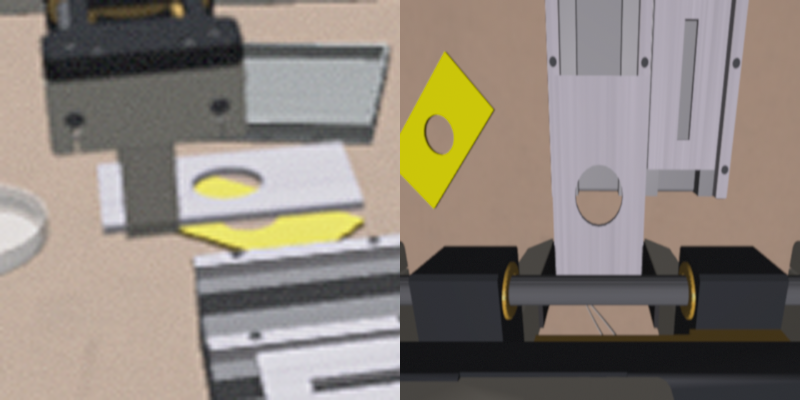

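The plate hangs level from the gripper: side crop (230,185), and wrist depth gives 0.111 m along its length. It clears the block, and the slot plate lies undisturbed. Now carrying it to the tray.

```bash
python3 - <<'E'
from h import *
to_tool([.489,.1735,.10],-8.4)
E
```

```text
now 9.2 [ 0.4903 -0.1728  0.1056] [ 1.7988e+02 -1.6000e-01  7.2500e+00] F [-1.28  0.65 -0.57] op 0.0588
shift [ 0.0423 -0.3437  0.005 ] turn [ 0.1  -0.17 15.65]
```

>>> arm_command:
  fingers: [1,1,1,1,1,1,1,1]
  travel:
    - [0.001,-0.008,-0.005]
    - [0.003,-0.024,-0.01]
    - [0.006,-0.046,-0.01]
    - [0.009,-0.072,-0.01]
    - [0.012,-0.1,-0.01]
    - [0.016,-0.128,-0.01]
    - [0.019,-0.154,-0.01]
    - [0.021,-0.172,-0.01]
  dr:
    - [0,0,0.5]
    - [0,0,1.2]
    - [0,0,2]
    - [0,0,3]
    - [0,0,4.2]
    - [0,0,5.5]
    - [0,0,7]
    - [0,0,8]

```text
time: 9.87
tool_pos: [0.4876, 0.0036, 0.1134]
tool_rot: [-3.141, 0.002, -0.014]
contact_force: [-0.1, -0.3, -2.1]
opening: 0.0584
grip_force: 35.0
```

```bash
python3 - <<'E'
from h import *
to_tool([.489,.1735,.06],-8.4)
E
```

```text
now 9.8667 [0.4876 0.0036 0.1134] [-1.7996e+02  9.0000e-02 -8.0000e-01] F [-0.07 -0.26 -2.05] op 0.0584
shift [-0.0009 -0.1698  0.0535] turn [-0.03  0.09  7.6 ]
```

>>> arm_command:
  fingers: [1,1,1,1,1,1,1,1]
  travel:
    - [0,-0.018,0]
    - [0,-0.044,0]
    - [0,-0.072,0]
    - [0,-0.1,0]
    - [0,-0.128,0.005]
    - [0,-0.15,0.015]
    - [-0.001,-0.164,0.03]
    - [-0.001,-0.17,0.045]
  dr:
    - [0,0,1]
    - [0,0,2]
    - [0,0,3]
    - [0,0,4.2]
    - [0,0,5.5]
    - [0,0,6.5]
    - [0,0,7.5]
    - [0,0,7.6]

```text
time: 10.53
tool_pos: [0.489, 0.1735, 0.0682]
tool_rot: [-3.141, 0.0, -0.145]
contact_force: [-0.9, -0.8, -2.6]
opening: 0.0588
grip_force: 35.0
```

>>> arm_command:
  fingers: [1,1,1]
  travel:
    - [0,0,0]
    - [0,0,0]
    - [0,0,0]
  dr:
    - [0,0,0]
    - [0,0,0]
    - [0,0,0]

```text
time: 10.78
tool_pos: [0.4899, 0.1707, 0.0692]
tool_rot: [3.141, -0.0, -0.146]
contact_force: [-0.0, -1.0, -0.6]
opening: 0.0588
grip_force: 35.0
```

```bash
python3 - <<'E'
from h import *
w=read_camera("wrist"); s=read_camera("side"); W=pts(w)
print([np.nanmedian(W[v-4:v+4,255:300],axis=(0,1)).round(4) for v in (110,130,150)])
cv2.imwrite("pics/w8.png",np.hstack([cv2.resize(w["color"],(400,300)),cv2.resize(s["color"][150:270,130:290],(400,300))]))
np.savez("w8.npz",**w)
to_tool([.489,.1735,.06],-8.4)
E
```

```text
[array([0.5666, 0.1608, 0.0737]), array([0.5583, 0.1619, 0.0737]), array([0.5498, 0.1631, 0.0737])]
now 10.8833 [0.4904 0.1705 0.0696] [-1.7998e+02 -8.0000e-02 -8.4000e+00] F [-0.12 -0.15 -0.67] op 0.0588
shift [-0.0018 -0.0028  0.0096] turn [-0.02 -0.08 -0.  ]
```

View pics/w8.png

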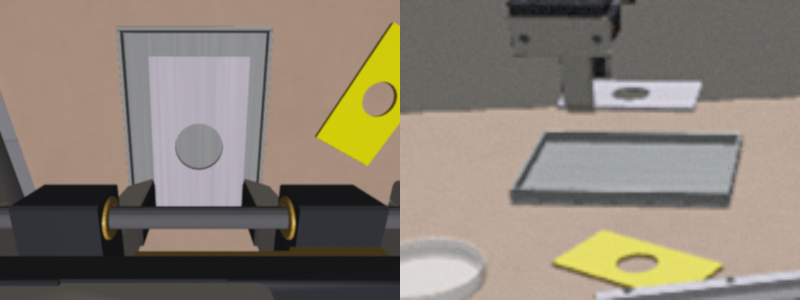

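The wrist view shows the plate over the tray, parallel to it: plate columns 149–250, tray columns 118–271. The side view agrees. I'll shift 3 mm left and lower.

>>> arm_command:
  fingers: [1,1,1,1,1,1,1,1]
  travel:
    - [-0.001,-0.002,0.008]
    - [-0.0015,-0.003,0.018]
    - [-0.0015,-0.003,0.028]
    - [-0.0015,-0.003,0.038]
    - [-0.0015,-0.003,0.047]
    - [-0.0015,-0.003,0.053]
    - [-0.0015,-0.003,0.057]
    - [-0.0015,-0.003,0.057]
  dr:
    - [0,0,0]
    - [0,0,0]
    - [0,0,0]
    - [0,0,0]
    - [0,0,0]
    - [0,0,0]
    - [0,0,0]
    - [0,0,0]

```text
time: 11.55
tool_pos: [0.4882, 0.174, 0.0105]
tool_rot: [3.141, 0.002, -0.146]
contact_force: [0.4, -0.1, 0.2]
opening: 0.0594
grip_force: 35.0
```

>>> arm_command:
  fingers: [1,1]
  travel:
    - [0,0,0]
    - [0,0,0]
  dr:
    - [0,0,0]
    - [0,0,0]

```text
time: 11.72
tool_pos: [0.4891, 0.1742, 0.012]
tool_rot: [-3.141, -0.001, -0.146]
contact_force: [-0.2, 0.2, -1.4]
opening: 0.0587
grip_force: 35.0
```

```bash
python3 - <<'E'
from h import *
to_tool([.489,.1735,.004],-8.4)
w=read_camera("wrist"); W=pts(w)
print([np.nanmedian(W[v-4:v+4,255:300],axis=(0,1)).round(4) for v in (90,110,130,150)])
k=[(float(W[300//3,u,1].round(3)),float(W[300//3,u,2].round(3))) for u in range(150,420,12)]; print(k)
E
```

```text
now 11.7167 [0.4891 0.1742 0.012 ] [-1.7999e+02 -4.0000e-02 -8.3600e+00] F [-0.21  0.15 -1.45] op 0.0587
shift [-0.      0.0007  0.008 ] turn [-0.01 -0.04  0.04]
[array([0.5738, 0.163 , 0.0164]), array([0.5658, 0.1642, 0.0165]), array([0.5575, 0.1654, 0.0165]), array([0.549 , 0.1666, 0.0166])]
[(0.222, 0.003), (0.217, 0.002), (0.211, 0.003), (0.205, 0.003), (0.2, 0.004), (0.192, 0.016), (0.187, 0.016), (0.182, 0.018), (0.177, 0.016), (0.172, 0.016), (0.167, 0.016), (0.161, 0.017), (0.156, 0.017), (0.151, 0.017), (0.146, 0.017), (0.141, 0.017), (0.136, 0.015), (0.128, 0.004), (0.122, 0.002), (0.117, 0.003), (0.111, 0.002), (0.106, 0.003), (0.104, 0.012)]
```

>>> arm_command:
  fingers: [1,1,1,1,1,1,1,1]
  travel:
    - [0,0,0.002]
    - [0,0,0.004]
    - [0,0,0.005]
    - [0,0,0.006]
    - [0,0,0.007]
    - [0,0,0.0075]
    - [0,0,0.0075]
    - [0,0,0.0075]
  dr:
    - [0,0,0]
    - [0,0,0]
    - [0,0,0]
    - [0,0,0]
    - [0,0,0]
    - [0,0,0]
    - [0,0,0]
    - [0,0,0]

```text
time: 12.43
tool_pos: [0.4887, 0.1741, 0.0041]
tool_rot: [3.141, 0.0, -0.146]
contact_force: [-0.0, 0.5, -0.4]
opening: 0.0588
grip_force: 35.0
```

```bash
python3 - <<'E'
from h import *
to_tool([.489,.1735,.003],-8.4)
w=read_camera("wrist"); W=pts(w)
print([np.nanmedian(W[v-4:v+4,255:300],axis=(0,1)).round(4) for v in (90,110,130,150)])
E
```

```text
now 12.4333 [0.4887 0.1741 0.0041] [ 1.7999e+02  1.0000e-02 -8.3600e+00] F [-0.05  0.46 -0.36] op 0.0588
shift [0.0003 0.0006 0.0011] turn [0.01 0.01 0.04]
[array([0.5735, 0.1628, 0.0085]), array([0.5654, 0.1641, 0.0086]), array([0.5571, 0.1652, 0.0086]), array([0.5486, 0.1665, 0.0087])]
```

>>> arm_command:
  fingers: [1,1,1,1]
  travel:
    - [0,0,0.0005]
    - [0,0,0.001]
    - [0,0,0.0013]
    - [0,0,0.0013]
  dr:
    - [0,0,0]
    - [0,0,0]
    - [0,0,0]
    - [0,0,0]

```text
time: 12.82
tool_pos: [0.4889, 0.1741, 0.0033]
tool_rot: [3.142, -0.0, -0.146]
contact_force: [-1.6, -0.8, 3.9]
opening: 0.0588
grip_force: 37.6
```

```bash
python3 - <<'E'
from h import *
to_tool([.489,.1735,.003],-8.4)
w=read_camera("wrist"); W=pts(w)
print([np.nanmedian(W[v-4:v+4,255:300],axis=(0,1)).round(4) for v in (90,110,130,150)])
E
```

```text
now 12.8167 [0.4889 0.1741 0.0033] [ 1.80e+02 -2.00e-02 -8.36e+00] F [-1.59 -0.85  3.87] op 0.0588
shift [0.0002 0.0006 0.0003] turn [ 0.   -0.02  0.04]
[array([0.5736, 0.1629, 0.0078]), array([0.5655, 0.1641, 0.0078]), array([0.5572, 0.1654, 0.0079]), array([0.5487, 0.1666, 0.0078])]
```

The tips touch the tray floor (3.9 N) and the plate is under 1 mm above it. I'll ease the grip, then open just enough to stay clear of the tray walls.

>>> arm_command:
  fingers: [1,1,1,-0.33,-0.38,-0.42,-0.42,-0.42]
  travel:
    - [0,0,0]
    - [0,0,0]
    - [0,0,0]
    - [0,0,0]
    - [0,0,-0.0003]
    - [0,0,-0.0005]
    - [0,0,-0.0005]
    - [0,0,-0.0005]
  dr:
    - [0,0,0]
    - [0,0,0]
    - [0,0,0]
    - [0,0,0]
    - [0,0,0]
    - [0,0,0]
    - [0,0,0]
    - [0,0,0]
  squeeze: 3

```text
time: 13.53
tool_pos: [0.4888, 0.174, 0.0033]
tool_rot: [3.141, -0.0, -0.146]
contact_force: [0.1, -2.0, 1.1]
opening: 0.0654
grip_force: 0.6
```

>>> arm_command:
  fingers: [-0.42,-0.42,-0.42,-0.42,-0.42,-0.42,-0.42,-0.42]
  travel:
    - [0,0,0]
    - [0,0,-0.003]
    - [0,0,-0.008]
    - [0,0,-0.016]
    - [0,0,-0.03]
    - [0,0,-0.05]
    - [0,0,-0.075]
    - [0,0,-0.1]
  dr:
    - [0,0,0]
    - [0,0,0]
    - [0,0,0]
    - [0,0,0]
    - [0,0,0]
    - [0,0,0]
    - [0,0,0]
    - [0,0,0]

```text
time: 14.2
tool_pos: [0.4884, 0.1741, 0.1048]
tool_rot: [3.141, 0.0, -0.146]
contact_force: [0.3, 0.5, -0.4]
opening: 0.0655
grip_force: 0.0
```

```bash
python3 - <<'E'
from h import *
to_tool([.42,.0,.2],0)
w=read_camera("wrist"); W=pts(w); s=read_camera("side")
cv2.imwrite("pics/w9.png",np.hstack([cv2.resize(w["color"],(400,300)),cv2.resize(s["color"][190:330,160:347],(400,300))]))
m=cv2.cvtColor(w["color"],cv2.COLOR_BGR2GRAY)
print([W[v,u].round(4).tolist() for v,u in((60,280),(100,280),(200,260),(220,300))])
E
```

```text
now 14.2 [0.4884 0.1741 0.1048] [ 1.7999e+02  3.0000e-02 -8.3600e+00] F [ 0.34  0.53 -0.39] op 0.0655
shift [-0.0424  0.1822 -0.0951] turn [ 0.01  0.03 -8.36]
[[0.6014, 0.1569, 0.0025], [0.5747, 0.1608, 0.0069], [0.5046, 0.1865, 0.0071], [0.4844, 0.158, 0.0079]]
```

View pics/w9.png

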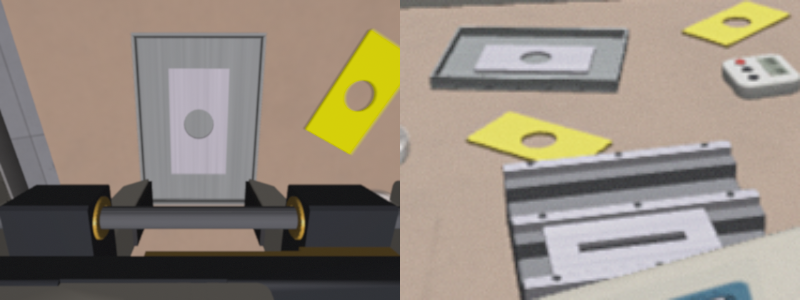

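The wrist view shows the holed plate flat in the tray: hole at (199,124), plate top at 7 mm, with clearance to every wall. The side view shows the same, and the slot plate still lies in its lane at (635,240). The robot touches nothing, so I'm handing in.

```bash
python3 -c "
from cell import *
print(hand_in())"
```

```text
the job is handed in; nothing more can be done
None
```

The plate with the round hole lies flat in the steel tray, the slot plate is still in its lane, and the job was handed in at about 14 s of robot time.

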